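Set the snap rivet of a key tag with bench pliers

ROBOT

A 6-joint arm with a two-finger parallel gripper is mounted at the origin on a cart in front of the work surface, level with it; the furniture and walls round the work are solid. World frame = base frame: x ahead of the robot, y to its left, z up, the work surface at z = 0. Lengths are in m, angles in rad, forces in N, time in s.
With the tool pointing down it reaches from about 0.4 to 0.925 m from the base axis. Payload 3.4 kg.
Tool frame: the origin (TCP) lies on the centre line of the jaws, within the pads' length; the fingertips stand r.tip_extent ahead of it and the grasp point (between the pads) is the TCP (r.tip_extent is the distance from the TCP to the fingertips, in m); z points along the fingers, y is the line along which they close (so a half turn about z gives the same grasp; the last joint's range is limited). The gripper opens to 85 mm and grips with 20 to 120 N. Pads are 22 mm wide; open, the fingers measure 114 mm over their backs; the gripper's body (76 mm by 85 mm) begins 54 mm behind the grasp point. The pads swing forward as they close: fully open they stand 13 mm farther back than shut.
Start: joints at [1.054, 0.307, 1.506, -0, 1.328, -0.073], TCP at [0.247, 0.519, 0.25] pointing down, gripper open.
Joint ranges: [-3.12, 3.12], [-1.05, 2.28], [0.14, 2.33], [-1.42, 4.57], [0.1, 2.73], [-2.68, 2.68]. Speed limits (rad/s): [2.57, 2.57, 3.14, 3.14, 3.14, 3.14].

INTERFACE

Orientations are given as a unit quaternion [x, y, z, w].
In Python, from station import r, get_image, search_frame gives the robot as it stands. The module is installed in compiled form; this text tells all that it offers.
- The arm moves only by the tool servo_tool, never from a script. Its argument "rows" is a list of rows, each a list of 5 numbers: the shift along the tool's x, y, z in cm, then the turn about the tool's z in degrees, then the closure, from 0 (fully open) to 1 (shut). In form: [[dx, dy, dz, spin, fingers], ...]. A call has 1 to 20 rows; each row is the pose to reach, as a shift and turn from the pose commanded when the call began, along the tool's axes at that moment; what a row does not reach only later rows make up. A row lasts 1/12 s, in which the tool goes at most 41.7 mm and 7.16 degrees, less where a joint would pass 70% of its speed; a pose out of reach is approached as far as the arm can. A call with a gripper value outside its range is refused whole. The fingers move at their own pace and stop on an object; "squeeze" is the grip in N (left out, the last holds). Time passes only in rows, so rows that repeat a pose let the fingers close. It gives the time, the measured TCP pose, the force, the opening and the grip force at its end, in the units of the state.
- r.observe(): the state, without advancing time (a new reading comes with each control period).
- get_image(name): name is "side" or "top" or "wrist"; returns a dict with "image" (384x512x3 uint8, red, green, blue), "fx", "fy", "cx", "cy" (pixels), "R" (3x3) and "t" (3): a world point X has camera coordinates R X + t. Camera axes: x right, y down, z forward; pixel columns grow to the right and rows downward; lengths in m; the calibration is good to about 2 mm. A picture is of the moment at which its call begins. There is no depth.
- r.close_job(): hands the job in; it is judged then, once.
Trained networks look in a picture, given as the dict that the camera call returned (one of the last four; its "shot" number tells which), for a name from the list of things; names that differ only in an ending like _2 or _b are one class to them, and where a whole thing is asked for, a point or a joint stands for the part that bears it (a point fixed in the world has none). Each returns a list of dicts, best first, with "conf" (0 to 1); they miss things now and then, are a little off and sometimes report something else, mostly with a low value. They report only what shows in the picture. A call takes as long as a camera call.
- search_frame(picture, target): "at" ([x, y, z] in m, in world coordinates, good to about 4 mm: the middle of the surface that is visible of it).
The state is a dict: "time": time; "joints": joint angles; "dq": joint speeds; "joint_efforts": joint torques, N m; "ee_pos": TCP position; "tcp_rot": TCP orientation; "contact_force": force on the tool from outside, world axes, zero at the start; "wrist_torque": the same for the moment, N m; "opening": finger opening in m; "grip_force": force on a finger pad.
Only numpy, scipy, OpenCV 4.12 (cv2) and the standard library are available. Lean on these libraries where they do the work, as an engineer would, in place of code of your own. Each camera call takes 0.05 s, during which the arm holds its last target. There are 200 camera calls.

TASK

Take the blue key tag out of its grey rack and stand it fully down in the black nest between the jaws of the red-handled rivet pliers, upright, with its raised brass cap facing the jaw that has the red dot. Then squeeze the two handles together gently, only until the rivet resists and then snaps fully home, without crushing it. Let the handles spring open again, leave the tag standing in the nest and do not disturb the other things on the desk.

Things in the scene. Friction and masses are not known exactly. Their poses are not given: they have to be found in the camera images.
- tag: Blue plastic key tag, loose, upright: 40 mm wide (x), 10 mm thick (y), 75 mm tall (z), 0.05 to 0.08 kg. Origin: centre of its underside. A 12 mm brass rivet crosses it along y, 24 mm above the underside: fixed head 2 mm proud on the -y face, moving cap 6 mm proud on the +y face, 2 mm once home. Hold the plate across its thickness, 52 mm or more above the underside, clear of rivet and jaws.
- cap_side (a point): Point on the tag's +y face under the rivet's cap, 5 mm from the tag's middle plane, 24 mm above its underside; axes as the tag's.
- rivet_cap (a joint): Travel of the rivet's cap in m: 0 = proud, 0.004 = fully home. It holds until pressed with about 14 N, yields with falling resistance, and past half way (2 mm) snaps home by itself and stays. The home rivet is hard: jaws that squeeze on crush it (above 28 N).
- rack: Fixed grey rack, 54 x 40 mm, 22 mm tall; the tag starts in its slot, 14 mm deep, floor 8 mm above the desk. Origin: centre of its underside. The tag's axes start along the rack's. Between rack and pliers stands a big hole punch; its lever reaches 0.27 m above the desk: carry the tag over it. A wall shelf hangs 0.54 m up from x = 0.58. A tall disc duplicator stands beyond x = 0.47.
- pliers: Grey stand of the rivet pliers, fixed: plate 150 x 74 x 10 mm, origin at the centre of its underside, below the pliers' vertical pivot. The pliers lie level, mid-plane 36 mm above the desk (grips and steel between 25 and 49 mm); the red handles point to the stand's -x (ends 133 mm from the pivot), the jaws to +x. Letter trays 0.18 m tall stand behind it from x = 0.46.
- nest (a point): Centre of the nest's floor, 42 mm to the stand's +x from the pivot, 12 mm above the desk; axes as the stand's. The tag's underside belongs here, tag x, y along nest x, y (cap to +y, the red-dot jaw). Two upright grooves guide the tag's narrow edges with 2 mm play each way in x and y; flared tops 61 mm above the desk. Between them the jaws, up to 43 mm above the desk, meet the rivet at 36 mm.
- lever_left: Lever with its handle on the stand's +y side and the brass anvil jaw on the -y side. Origin on the pivot, 36 mm above the desk, axes the stand's when open; closing turns it counter-clockwise from above (at most 0.21 rad), a spring of 1 to 3 N at the hump opens it. The anvil's screw is set anew each time, 0 to 4 mm inward, so the handle gap of the snap is not known beforehand.
- lever_right: Lever with its handle on the stand's -y side and the jaw with the red dot on the +y side; like the left one, but it closes clockwise.
- grip_left (a point): Outermost point of the black hump on the left handle, 85 mm from the pivot, 36 mm above the desk; handle 20 mm tall, free below. The humps are 68 mm apart outside when open. A squeeze here acts on the rivet about doubled: the snap takes about 9 N on each handle. By anvil setting, pressing begins at a gap of 47 to 56 mm; it gives 4 to 5 mm further in and is hard from 8 mm further in.
- grip_right (a point): The same point on the right handle.
- stamp: Loose bystander: knob-handled rubber stamp, 25 x 62 x 70 mm, origin under its centre.
- stamp_pad: Loose bystander: flat dark stamp pad, 76 x 113 x 14 mm, origin under its centre.
- cassette: Loose bystander: grey label cassette, 46 x 64 x 18 mm, origin under its centre.
- binder_clip: Loose bystander: black binder clip, 45 x 32 x 17 mm, origin under its centre.

How it is judged:
On the way, in this order (a step that is already met when the one before it is completed fails the run):
1. the tag stands fully down in the nest, cap towards the red-dot jaw, rivet not yet set (z of tag in the frame of nest below 0.003 m and horizontal distance between tag and nest below 0.006 m and angle between tag's own z axis and vertical below 0.15 rad and y of cap_side in the frame of nest above 0 m and value of joint rivet_cap below 0.0012 m), for 0.1 s.
2. the rivet snaps home in the closing jaws (value of joint rivet_cap above 0.0033 m and distance between grip_left and grip_right below 0.062 m and horizontal distance between tag and nest below 0.006 m).
At the end, for the whole second after the job is handed in: The rivet's cap is home (more than 3.3 of its 4 mm), the handles have sprung open (humps more than 64 mm apart), and the tag stands at rest in the nest: underside within 3 mm of the nest floor and 6 mm of its centre, less than 0.15 rad from upright (value of joint rivet_cap above 0.0033 m and distance between grip_left and grip_right above 0.064 m and z of tag in the frame of nest below 0.003 m and horizontal distance between tag and nest below 0.006 m and angle between tag's own z axis and vertical below 0.15 rad and linear speed of tag below 0.02 m/s); the robot touches nothing.
It fails at once if a jaw presses the tag or its rivet with more than 28 N (crushed) (contact force between any of lever_left, lever_right and tag above 28 N).
It fails at once if a bystander is moved more than 30 mm (distance of any of stamp, stamp_pad, cassette, binder_clip from where it was at the start of the episode above 0.03 m).
It also fails if it takes over 64 s, if anything falls off the work surface, if the arm or the gripper's body presses on something with over 40 N, if the wrist force passes 120 N, or if a joint passes its speed limit or range.

## Working session

There is one attempt and no reset: what is moved stays moved. The work goes in short steps, Python scripts to look and compute and a tool call to move; the robot and the scene stay as the last step left them, time stands still between calls to the robot, and variables do not carry over. Pictures are saved under pics/ and viewed, at most 13 in all, crops included, and the job is handed in when it is done.

Besides the shell and the picture viewer there is one more tool, called as name(argument=value, ...) on one line, values as JSON. servo_tool: Moves the arm, as the interface text tells. Its arguments: {"type":"object","properties":{"rows":{"type":"array"},"squeeze":{"type":"number"}},"required":["rows"]}

```bash
mkdir -p pics
cat > h.py <<'E'
from station import r, get_image, search_frame
import numpy as np, cv2
def save(p,n,crop=None,s=1):
    im=p["image"][:,:,::-1]
    if crop: im=im[crop[1]:crop[3],crop[0]:crop[2]]
    cv2.imwrite("pics/"+n,cv2.resize(np.ascontiguousarray(im),None,fx=s,fy=s,interpolation=cv2.INTER_CUBIC))
def proj(p,X):
    c=np.array(p["R"])@np.array(X,float)+np.array(p["t"]); return np.round([p["fx"]*c[0]/c[2]+p["cx"],p["fy"]*c[1]/c[2]+p["cy"]],1)
def atz(p,u,v,z):
    R=np.array(p["R"]);C=-R.T@np.array(p["t"]);d=R.T@np.array([(u-p["cx"])/p["fx"],(v-p["cy"])/p["fy"],1]);return C+d*(z-C[2])/d[2]
def tri(obs):
    A=np.zeros((3,3));b=np.zeros(3)
    for p,u,v in obs:
        R=np.array(p["R"]);C=-R.T@np.array(p["t"]);d=R.T@np.array([(u-p["cx"])/p["fx"],(v-p["cy"])/p["fy"],1]);d/=np.linalg.norm(d);M=np.eye(3)-np.outer(d,d);A+=M;b+=M@C
    return np.linalg.solve(A,b)
E
python3 - <<'E'
from h import *
s=r.observe();print(s["time"],s["ee_pos"],s["tcp_rot"],s["opening"],r.tip_extent)
P={n:get_image(n) for n in("side","top","wrist")}
for n,p in P.items():
    R=np.array(p["R"]);print(n,-R.T@np.array(p["t"]),R[2],p["fx"])
    for t in["tag","rack","pliers","lever_left","lever_right","grip_left","grip_right","nest","cap_side","stamp","stamp_pad","cassette","binder_clip"]:
        try:print(n,t,[(np.round(d["at"],3).tolist(),round(d["conf"],2),proj(p,d["at"]).tolist()) for d in search_frame(p,t)[:2]])
        except Exception as e:print(n,t,e)
a=np.hstack([P["top"]["image"],P["side"]["image"]])[:,:,::-1]
save(P["top"],"top.png",s=1.5);save(P["side"],"side.png",s=1.5)
E
```

```text
0.0 [0.24659144 0.51871117 0.24938819] [ 2.20088679e-01  9.75479341e-01 -9.68273377e-04 -3.00190510e-04] 0.08536538434000042 0.019
side [ 0.05761959 -0.92225634  0.87960784] [ 0.25942602  0.7389458  -0.6218177 ] 350.9035309060776
side tag [([0.415, -0.376, 0.057], 0.55, [306.4, 273.8])]
side rack [([0.403, -0.384, 0.011], 0.53, [302.4, 287.0])]
side pliers [([0.376, 0.255, 0.035], 0.72, [229.8, 164.9])]
side lever_left []
side lever_right [([0.346, 0.305, 0.04], 0.61, [219.7, 158.8])]
side grip_left [([0.415, -0.373, 0.058], 0.62, [305.7, 272.8])]
side grip_right [([0.342, 0.305, 0.04], 0.63, [218.9, 159.2])]
side nest [([0.376, 0.252, 0.029], 0.74, [230.3, 166.3])]
side cap_side [([0.411, -0.374, 0.061], 0.49, [304.9, 272.9])]
side stamp []
side stamp_pad [([0.334, 0.471, 0.014], 0.65, [208.2, 145.4])]
side cassette [([0.512, 0.033, 0.015], 0.62, [280.4, 192.8])]
side binder_clip []
top [0.1300577  0.08360555 1.53585587] [ 0.1879413   0.0106928  -0.98212206] 489.99727835597236
top tag [([0.415, -0.364, 0.078], 0.51, [409.5, 192.3])]
top rack [([0.405, -0.371, 0.01], 0.62, [405.2, 19
[... 939 characters left out ...]
ack []
wrist pliers [([0.376, 0.333, 0.038], 0.85, [179.4, 301.8])]
wrist lever_left [([0.382, 0.358, 0.053], 0.63, [194.1, 305.3])]
wrist lever_right [([0.329, 0.37, 0.046], 0.8, [184.1, 269.8])]
wrist grip_left [([0.382, 0.36, 0.049], 0.93, [196.0, 303.4]), ([0.332, 0.371, 0.044], 0.55, [185.8, 270.5])]
wrist grip_right [([0.329, 0.369, 0.048], 0.57, [182.7, 270.9])]
wrist nest []
wrist cap_side [([0.38, 0.358, 0.05], 0.74, [193.6, 303.6])]
wrist stamp [([0.423, 0.478, 0.02], 0.78, [282.4, 282.5])]
wrist stamp_pad [([0.334, 0.481, 0.016], 0.62, [258.4, 231.9]), ([0.327, 0.368, 0.045], 0.31, [182.1, 268.5])]
wrist cassette []
wrist binder_clip [([0.393, 0.562, 0.012], 0.93, [325.5, 242.5])]
```

View pics/top.png

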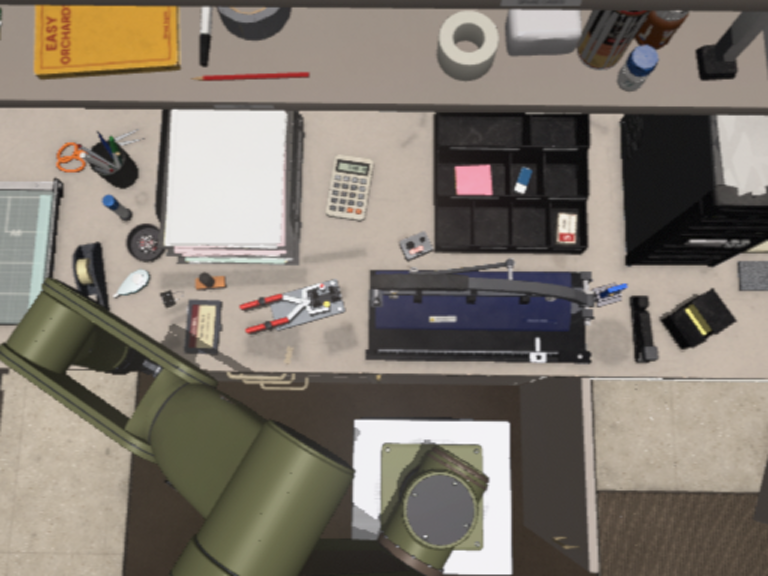

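View pics/side.png

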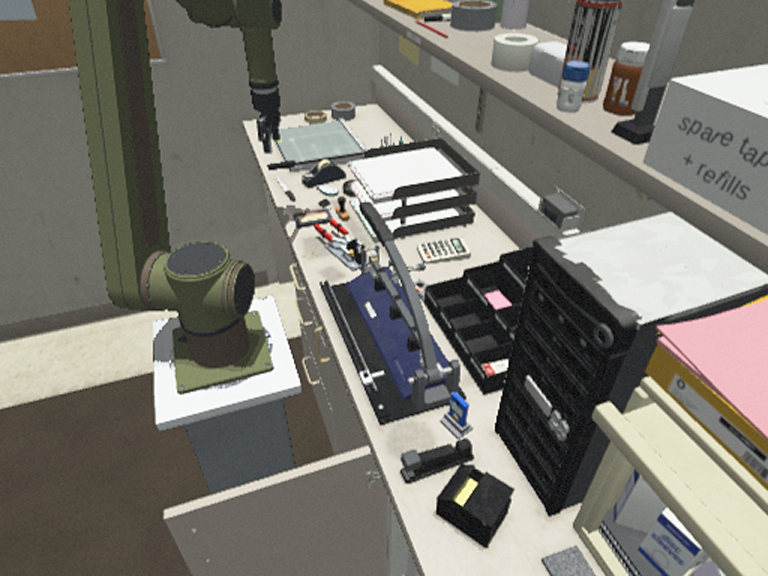

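```bash
cat >> h.py <<'E'
from scipy.spatial.transform import Rotation as Ro
def go(X,yaw):
    """shift (cm) and spin (deg) from the present pose to TCP X with tool y at world yaw (deg)"""
    s=r.observe();R=Ro.from_quat(s["tcp_rot"]).as_matrix()
    y0=np.degrees(np.arctan2(R[1,1],R[0,1]));sp=-(yaw-y0);sp=(sp+180)%360-180
    d=R.T@(np.array(X)-s["ee_pos"])*100
    print("t",round(float(s["time"]),2),"pos",np.round(s["ee_pos"],4),"yaw",round(y0,2),"q1,q6",np.round(np.array(s["joints"])[[0,5]],2),"F",np.round(s["contact_force"],1),"op",round(float(s["opening"]),4))
    print("ROW",np.round(d,2),round(sp,2),"tilt",np.round(R[:,2],3))
E
python3 - <<'E'
from h import *
go([0.385,0.30,0.30],17)
E
```

```text
t 2.1 pos [0.2469 0.5193 0.2503] yaw 64.57 q1,q6 [ 1.05 -0.07] F [-0.5 -0.6 -0. ] op 0.0855
ROW [-21.89 -13.88  -4.97] 47.57 tilt [ 0.  0. -1.]
```

servo_tool(rows=[[-3,-2,-2,7,0],[-6,-4,-4,14,0],[-9.5,-6,-5,21,0],[-13,-8,-5,28,0],[-16.5,-10.5,-5,35,0],[-20,-12.5,-5,42,0],[-21.9,-13.9,-5,47.6,0],[-21.9,-13.9,-5,47.6,0],[-21.9,-13.9,-5,47.6,0],[-21.9,-13.9,-5,47.6,0],[-21.9,-13.9,-5,47.6,0]])

```text
time: 3.02
ee_pos: [0.3846, 0.3006, 0.3003]
tcp_rot: [0.594, 0.804, 0.0, -0.0]
contact_force: [0.2, -0.3, 0.3]
opening: 0.0854
grip_force: 0.0
```

Run:
```python
from h import *
p=get_image("wrist");save(p,"w1.png",s=1.5);np.save("w1.npy",p,allow_pickle=True)
for t in["lever_left","lever_right","grip_left","grip_right","pliers","nest"]:
    print(t,[(np.round(d["at"],3).tolist(),round(d["conf"],2),proj(p,d["at"]).tolist()) for d in search_frame(p,t)[:2]])
go([0.41,-0.37,0.33],0)
```

```text
lever_left [([0.384, 0.322, 0.048], 0.64, [260.1, 149.6])]
lever_right [([0.35, 0.305, 0.044], 0.58, [233.1, 153.1])]
grip_left []
grip_right [([0.382, 0.324, 0.051], 0.72, [258.9, 147.2]), ([0.349, 0.306, 0.046], 0.65, [232.7, 152.8])]
pliers [([0.379, 0.279, 0.035], 0.75, [247.6, 175.3])]
nest [([0.378, 0.284, 0.036], 0.93, [248.2, 171.9])]
t 3.37 pos [0.3847 0.3002 0.3002] yaw 17.05 q1,q6 [0.58 0.28] F [ 0.3 -0.6  0.2] op 0.0851
ROW [-64.82 -17.23  -2.97] 17.05 tilt [-0. -0. -1.]
```

View pics/w1.png

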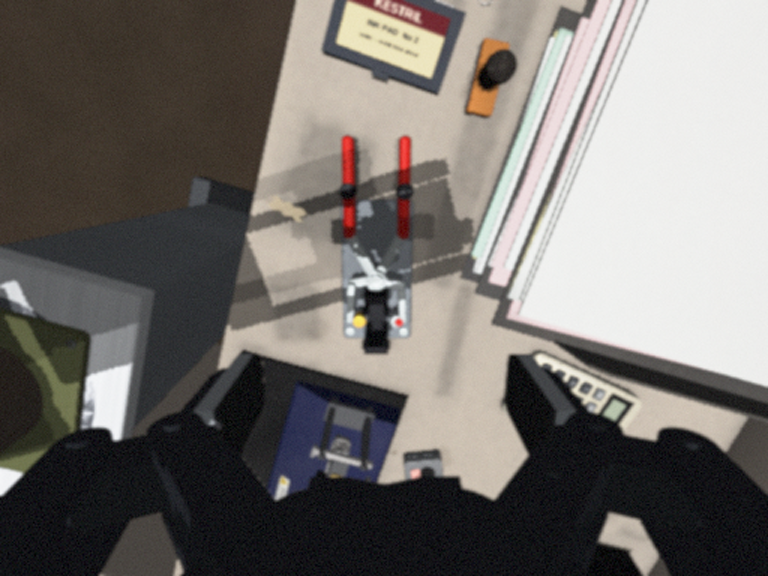

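servo_tool(rows=[[-3,0,-3,0,0],[-7,-0.5,-6,-4,0],[-11,-1,-6,-8,0],[-15,-1.3,-6,-13,0],[-19,-1.6,-6,-18,0],[-23,-2,-6,-23,0],[-27,-2.3,-6,-28,0],[-31,-2.6,-6,-33,0],[-34.7,-3,-6,-38,0],[-38,-4.7,-6,-43,0],[-41.5,-6.4,-6,-48,0],[-45,-8.1,-6,-53,0],[-48.5,-9.8,-6,-58,0],[-52,-11.5,-6,-63,0],[-55.5,-13.2,-6,-68,0],[-59,-14.9,-6,-73,0],[-62,-16.6,-6,-73,0],[-64.5,-18.1,-6,-73,0],[-64.5,-18.1,-6,-73,0],[-64.5,-18.1,-6,-73,0]])

```text
time: 5.03
ee_pos: [0.3998, -0.3713, 0.3597]
tcp_rot: [0.002, 1.0, 0.0, -0.0]
contact_force: [-0.2, -1.1, -0.0]
opening: 0.0854
grip_force: 0.0
```

Run:
```python
from h import *
go([0.41,-0.37,0.36],90)
p=get_image("wrist");save(p,"w2.png",s=1.5)
for t in["tag","rack"]:
    print(t,[(np.round(d["at"],3).tolist(),round(d["conf"],2),proj(p,d["at"]).tolist()) for d in search_frame(p,t)[:2]])
np.save("w2.npy",p,allow_pickle=True)
```

```text
t 5.03 pos [ 0.3998 -0.3713  0.3597] yaw 89.82 q1,q6 [-0.83 -2.39] F [-0.2 -1.1 -0. ] op 0.0854
ROW [-1.02  0.13 -0.03] -0.18 tilt [-0.001  0.001 -1.   ]
tag [([0.415, -0.367, 0.08], 0.64, [258.6, 170.1])]
rack [([0.406, -0.368, 0.011], 0.8, [257.6, 156.6]), ([0.412, -0.366, 0.077], 0.32, [259.3, 168.1])]
```

View pics/w2.png

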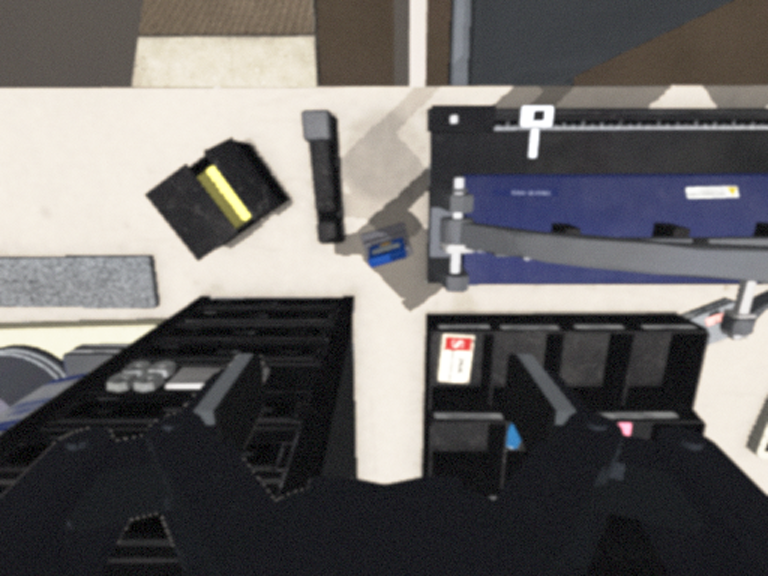

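Run:
```python
from h import *
p=np.load("w2.npy",allow_pickle=True).item();q=get_image("side")
f=lambda im,c:cv2.resize(np.ascontiguousarray(im[c[1]:c[3],c[0]:c[2],::-1]),(390,390),interpolation=cv2.INTER_CUBIC)
cv2.imwrite("pics/c1.png",np.hstack([f(p["image"],(232,140,282,190)),f(q["image"],(280,250,330,300))]))
```

```text
(no output)
```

View pics/c1.png

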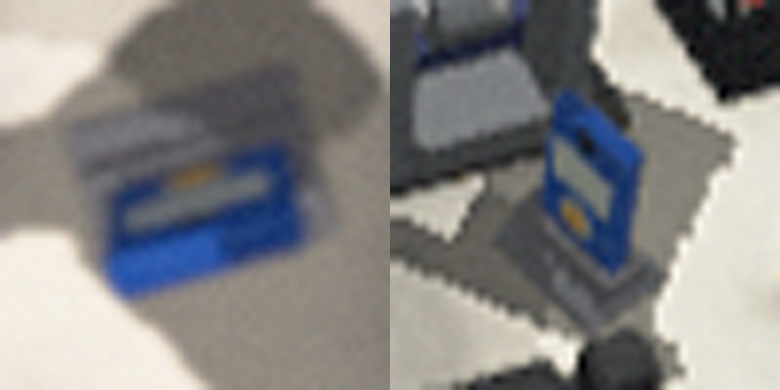

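Run:
```python
from h import *
p=np.load("w2.npy",allow_pickle=True).item()
for z in(0,.2,.3,.35):print(z,"dup",atz(p,353/1.5,298/1.5,z),"dup base",atz(p,355/1.5,470/1.5,z),"tray",atz(p,428/1.5,315/1.5,z))
o=lambda x,y:(232+x/7.8,140+y/7.8)
for x,y in((110,265),(302,205),(125,298),(302,240)):print(atz(p,*o(x,y),.083))
go([0.41,-0.35,0.22],15)
```

```text
0 dup [ 0.48641143 -0.40977703  0.        ] dup base [ 0.7439088  -0.41310652  0.        ] tray [ 0.50925776 -0.31570922  0.        ]
0.2 dup [ 0.42099726 -0.39394008  0.2       ] dup base [ 0.57200366 -0.39589262  0.2       ] tray [ 0.43439523 -0.33877509  0.2       ]
0.3 dup [ 0.38829018 -0.3860216   0.3       ] dup base [ 0.48605109 -0.38728567  0.3       ] tray [ 0.39696397 -0.35030802  0.3       ]
0.35 dup [ 0.37193664 -0.38206237  0.35      ] dup base [ 0.4430748 -0.3829822  0.35     ] tray [ 0.37824833 -0.35607448  0.35      ]
[ 0.42017361 -0.38603592  0.083     ]
[ 0.40849992 -0.349079    0.083     ]
[ 0.42674241 -0.38320852  0.083     ]
[ 0.41534885 -0.34899213  0.083     ]
t 5.23 pos [ 0.4005 -0.3687  0.3604] yaw 90.06 q1,q6 [-0.82 -2.39] F [ 0.4 -0.   0.4] op 0.0855
ROW [-0.95  1.86 14.04] 75.06 tilt [ 0.     0.001 -1.   ]
```

servo_tool(rows=[[0,0.5,1,7,0.5],[0,1,3,14,0.5],[-0.2,1.8,5,21,0.5],[-0.5,1.9,7,28,0.5],[-0.9,1.9,9,35,0.5],[-1,1.9,11,42,0.5],[-1,1.9,13,49,0.5],[-1,1.9,14,56,0.5],[-1,1.9,14,63,0.5],[-1,1.9,14,70,0.5],[-1,1.9,14,73.5,0.5],[-1,1.9,14,73.5,0.5],[-1,1.9,14,73.5,0.5]])

```text
time: 6.32
ee_pos: [0.4107, -0.35, 0.2207]
tcp_rot: [0.597, 0.802, 0.0, 0.0]
contact_force: [-0.7, -0.4, 0.1]
opening: 0.0425
grip_force: 0.0
```

Run:
```python
from h import *
p=get_image("wrist")
print([(np.round(d["at"],3).tolist(),round(d["conf"],2),proj(p,d["at"]).tolist()) for d in search_frame(p,"tag")[:2]])
np.save("w3.npy",p,allow_pickle=True)
u,v=proj(p,[.418,-.367,.05]).astype(int);print(u,v)
c=(u-50,v-37,u+50,v+38);save(p,"w3.png",c,8)
go([0.418,-0.367,0.08],18)
```

```text
[([0.416, -0.365, 0.082], 0.88, [256.8, 200.7])]
257 193
t 6.42 pos [ 0.4105 -0.3504  0.2206] yaw 16.63 q1,q6 [-0.78 -1.08] F [ 0.1 -0.7 -0.6] op 0.0425
ROW [-1.8   0.24 14.07] -1.37 tilt [ 0. -0. -1.]
```

View pics/w3.png

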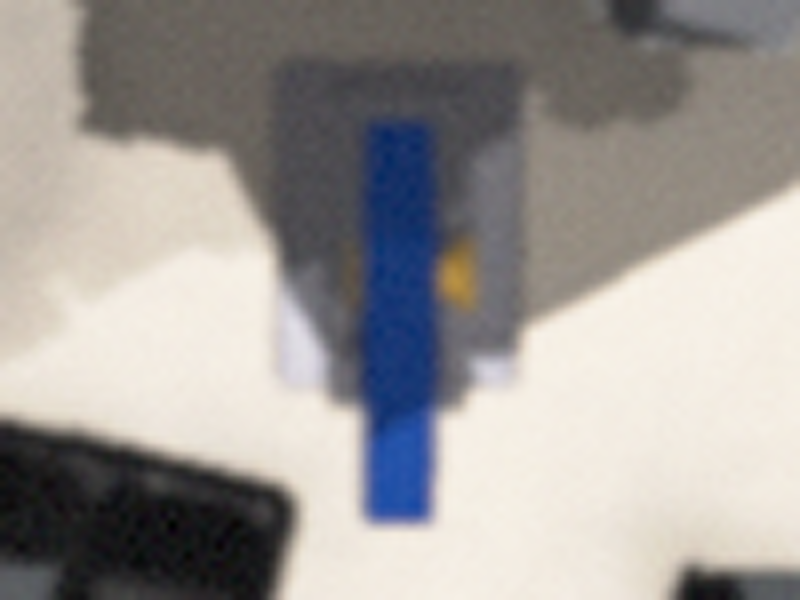

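Run:
```python
from h import *
p=np.load("w3.npy",allow_pickle=True).item()
x=207+400/8-.5;e=atz(p,x,156+521/8-.5,.083)
t=np.radians(106.6);c=e+.02*np.array([np.cos(t),np.sin(t),0]);print(e,c)
w=np.load("w2.npy",allow_pickle=True).item()
print(proj(w,e),"seen",232+118/7.8,140+298/7.8)
go([c[0],c[1],.082],16.6)
q=np.load("w1.npy",allow_pickle=True).item()
for n,u,v,z in(("hl",404,190,.049),("hr",348,190,.049),("brass",358,322,.043),("red",398,323,.043)):print(n,atz(q,u/1.5,v/1.5,z))
```

```text
[ 0.4222772  -0.38611812  0.083     ] [ 0.41656343 -0.36695167  0.083     ]
[246.1 175.3] seen 247.12820512820514 178.2051282051282
t 6.42 pos [ 0.4105 -0.3504  0.2206] yaw 16.63 q1,q6 [-0.78 -1.08] F [ 0.1 -0.7 -0.6] op 0.0425
ROW [-1.76  0.1  13.87] 0.03 tilt [ 0. -0. -1.]
hl [0.38698423 0.35460384 0.049     ]
hr [0.33902645 0.33983184 0.049     ]
brass [0.38297823 0.21854389 0.043     ]
red [0.42148515 0.22926226 0.043     ]
```

servo_tool(rows=[[-0.6,0.1,2,0,0.5],[-1.2,0.1,5,0,0.5],[-1.8,0.1,8,0,0.5],[-1.8,0.1,11,0,0.5],[-1.8,0.1,13,0,0.5],[-1.8,0.1,13.9,0,0.5],[-1.8,0.1,13.9,0,0.5],[-1.8,0.1,13.9,0,1],[-1.8,0.1,13.9,0,1],[-1.8,0.1,13.9,0,1],[-1.8,0.1,13.9,0,1],[-1.8,0.1,13.9,0,1],[-1.8,0.1,13.9,0,1],[-1.8,0.1,13.9,0,1]], squeeze=35)

```text
time: 7.58
ee_pos: [0.4173, -0.369, 0.0831]
tcp_rot: [0.598, 0.801, -0.0, 0.002]
contact_force: [-0.4, 0.2, 6.4]
opening: 0.009
grip_force: 38.7
```

servo_tool(rows=[[0,0,-1,0,1],[0,0,-2,0,1],[0,0,-4,0,1],[0,0,-7,0,1],[0,0,-10,0,1],[0,0,-14,0,1],[0,0,-18,0,1],[0,0,-22,0,1],[0,0,-26,0,1],[0,0,-29,0,1],[0,0,-29,0,1]])

```text
time: 8.5
ee_pos: [0.418, -0.3696, 0.3803]
tcp_rot: [0.598, 0.801, -0.001, 0.007]
contact_force: [-0.2, -0.6, 0.3]
opening: 0.0095
grip_force: 37.8
```

Run:
```python
from h import *
p=get_image("wrist");save(p,"w4.png",s=1.2)
a=np.radians(-73.2);ux=np.array([np.cos(a),np.sin(a)])
print([np.round(d["at"],3) for d in search_frame(p,"tag")[:1]])
for X in([.46,-.03,.375],[.41,.29,.375]):go(X,16.8)
```

```text
[array([ 0.415, -0.36 ,  0.381])]
t 8.6 pos [ 0.4163 -0.3679  0.3738] yaw 16.48 q1,q6 [-0.8  -1.09] F [-0.5  0.8 -1.3] op 0.0087
ROW [31.16 13.77 -0.2 ] -0.32 tilt [ 0.003 -0.003 -1.   ]
t 8.6 pos [ 0.4163 -0.3679  0.3738] yaw 16.48 q1,q6 [-0.8  -1.09] F [-0.5  0.8 -1.3] op 0.0087
ROW [63.27 18.06 -0.3 ] -0.32 tilt [ 0.003 -0.003 -1.   ]
```

View pics/w4.png

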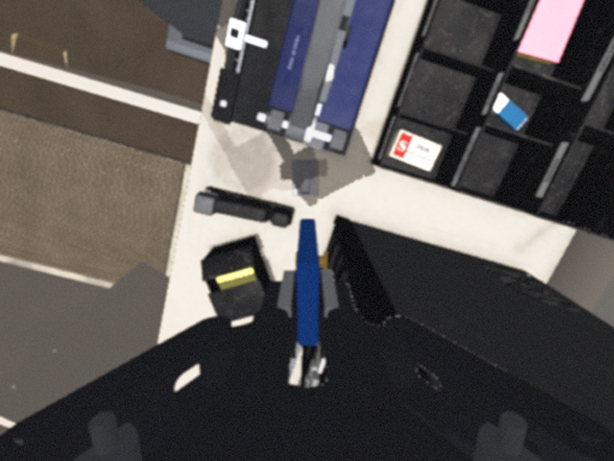

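servo_tool(rows=[[1,0.5,-1,0,1],[3,1.4,-1,0,1],[6,2.7,-1,0,1],[9,4,-1,0,1],[12,5.3,-1,0,1],[15,6.6,-1,0,1],[18,8,-1,0,1],[21,9.3,-1,0,1],[24,10.7,-1,0,1],[27,12,-1,0,1],[30,13.3,-1,0,1],[33,14.3,-1,0,1],[36,15.1,-1,0,1],[39,15.8,-1,0,1],[42,16.6,-1,0,1],[45,17.4,-1,0,1],[48,18.2,-1,0,1],[51,19,-1,0,1],[54,19.8,-1,0,1],[57.3,20.7,-1,0,1]])

```text
time: 10.27
ee_pos: [0.4501, 0.2414, 0.3799]
tcp_rot: [0.599, 0.801, -0.002, -0.001]
contact_force: [1.3, -1.1, -0.5]
opening: 0.009
grip_force: 37.7
```

servo_tool(rows=[[0,0,1,0,1],[0,0,3,0,1],[0,0,5,0,1],[0,0,7,0,1],[0,0,7,0,1],[0,0,7,0,1]])

```text
time: 10.77
ee_pos: [0.4503, 0.2396, 0.3094]
tcp_rot: [0.598, 0.801, -0.003, -0.002]
contact_force: [-0.4, 0.4, -0.2]
opening: 0.0092
grip_force: 37.6
```

Run:
```python
from h import *
p=get_image("wrist");save(p,"w5.png",s=1.5);np.save("w5.npy",p,allow_pickle=True)
go([.401,.226,.2],16.8)
print(proj(p,[.401,.226,.043]))
```

```text
t 10.82 pos [0.4515 0.24   0.3109] yaw 16.48 q1,q6 [0.41 0.12] F [ 0.7 -0.1  0.4] op 0.009
ROW [ 0.09 -5.21 11.11] -0.32 tilt [-0.002 -0.001 -1.   ]
[221.6 161.2]
```

View pics/w5.png

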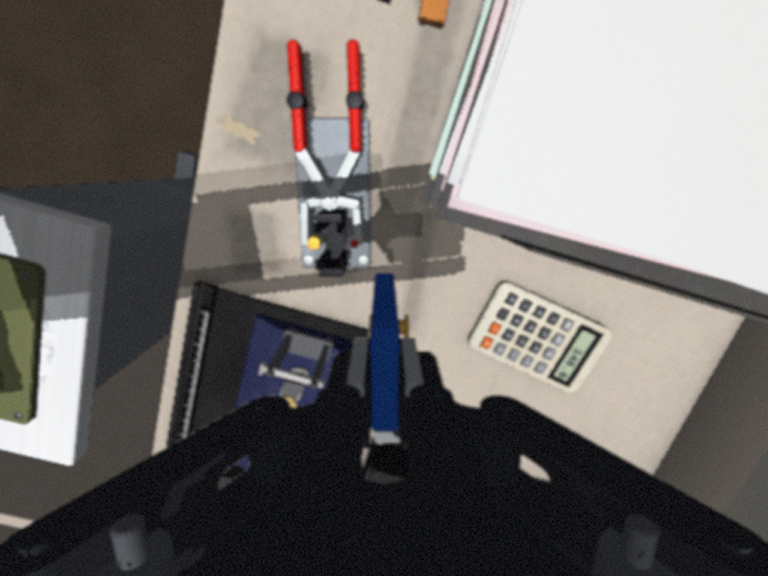

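servo_tool(rows=[[0,0,2,0,1],[0,-0.3,5,0,1],[0,-0.6,7.5,0,1],[0,-0.8,9,0,1],[0,-0.8,9,0,1],[0,-0.8,9,0,1],[0,-0.8,9,0,1]])

```text
time: 11.4
ee_pos: [0.4462, 0.2385, 0.2232]
tcp_rot: [0.599, 0.801, 0.002, 0.001]
contact_force: [-0.0, 0.1, -0.6]
opening: 0.0093
grip_force: 37.6
```

Run:
```python
from h import *
p=get_image("wrist");np.save("w6.npy",p,allow_pickle=True)
go([.401,.226,.2],16.8)
u,v=proj(p,[.401,.226,.05]).astype(int);c=(max(u-55,0),max(v-41,0));print(u,v,c)
save(p,"w6.png",(c[0],c[1],c[0]+110,c[1]+82),7)
hsv=cv2.cvtColor(p["image"],cv2.COLOR_RGB2HSV)
m=((hsv[...,0]<8)|(hsv[...,0]>172))&(hsv[...,1]>150)&(hsv[...,2]>80)
n,l,st,ce=cv2.connectedComponentsWithStats(m.astype(np.uint8))
for i in range(1,n):
    if st[i,4]>8:
        ys,xs=np.where(l==i);X=np.array([atz(p,a,b,.049)[:2] for a,b in zip(xs,ys)])
        w,V=np.linalg.eigh(np.cov(X.T));d=V[:,1];print(st[i],ce[i].round(1),X.mean(0).round(4),"yaw",np.degrees(np.arctan2(d[1],d[0])).round(1))
```

```text
t 11.45 pos [0.4463 0.2386 0.2234] yaw 16.46 q1,q6 [0.41 0.12] F [ 0.3 -0.1 -0.9] op 0.0091
ROW [ 0.08 -4.71  2.32] -0.34 tilt [ 0.004  0.002 -1.   ]
213 176 (np.int64(158), np.int64(135))
[173   0  15  48 518] [179.9  23.8] [0.3333 0.3635] yaw 108.1
[226   0  11  47 453] [231.1  23.2] [0.3806 0.3781] yaw 107.3
[178  60  13  38 391] [183.9  78.3] [0.3474 0.3166] yaw 105.5
[228  61  11  38 352] [232.7  78.7] [0.3951 0.3304] yaw 106.6
[230 174   5   5  17] [232.  175.6] [0.4208 0.2324] yaw -139.3
```

View pics/w6.png

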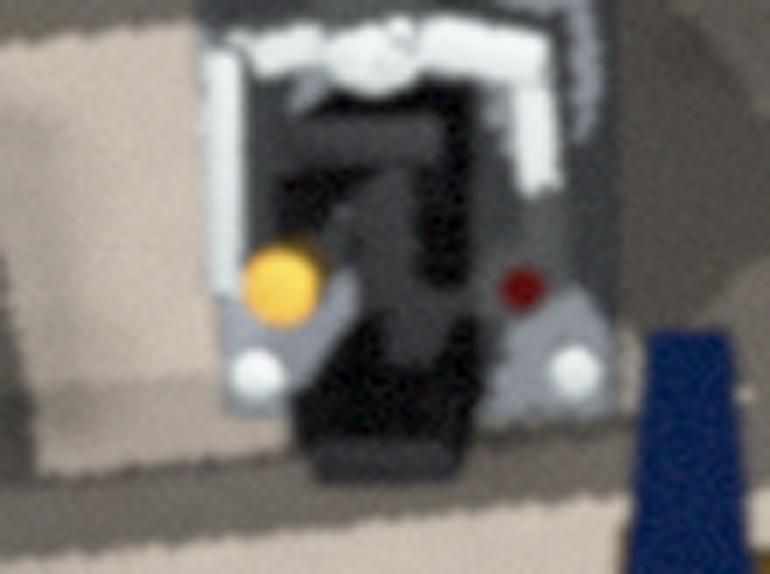

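Run:
```python
from h import *
p=np.load("w6.npy",allow_pickle=True).item()
f=lambda x,y,z:atz(p,158+x/7-.5,135+y/7-.5,z)[:2]
a=np.radians(-73.2);ux=np.array([np.cos(a),np.sin(a)]);uy=np.array([-ux[1],ux[0]])
o=np.array([.401,.226])
for n,x,y,z in(("farO",362,112,.061),("farI",362,168,.061),("nearI",390,438,.061),("nearO",390,480,.061),("farL",285,150,.061),("farR",440,150,.061),("nearL",315,460,.061),("nearR",465,460,.061),("brass",282,287,.045),("red",522,290,.044),("scrL",258,375,.012),("scrR",575,372,.012)):
    d=f(x,y,z)-o;print(n,f(x,y,z).round(4),"nest frame mm",(1000*np.array([d@ux,d@uy])).round(1))
# handles: mid of the four red segments
for X in((.3333,.3635),(.3806,.3781),(.3474,.3166),(.3951,.3304)):
    d=np.array(X)-o;print((1000*np.array([d@ux,d@uy])).round(1))
```

```text
farO [0.391  0.2548] nest frame mm [-30.4  -1.3]
farI [0.393  0.2466] nest frame mm [-22.   -1.7]
nearI [0.4074 0.2062] nest frame mm [20.8  0.4]
nearO [0.4091 0.1994] nest frame mm [27.8  0. ]
farL [0.3812 0.2459] nest frame mm [-24.8 -13.2]
farR [0.4036 0.2525] nest frame mm [-24.7  10.2]
nearL [0.3969 0.1993] nest frame mm [ 24.4 -11.6]
nearR [0.4196 0.206 ] nest frame mm [24.6 12. ]
brass [0.3834 0.2206] nest frame mm [  0.1 -18.5]
red [0.4208 0.2309] nest frame mm [ 1.1 20.4]
scrL [0.3783 0.1939] nest frame mm [ 24.2 -31. ]
scrR [0.4336 0.2108] nest frame mm [24.  26.9]
[-151.2  -25.1]
[-151.5   24.4]
[-102.2  -25.1]
[-101.6   24.5]
```

Run:
```python
from h import *
p=np.load("w6.npy",allow_pickle=True).item()
f=lambda x,y,z:atz(p,158+x/7-.5,135+y/7-.5,z)[:2]
t=np.radians(16.46);ty=np.array([np.cos(t),np.sin(t)]);tx=np.array([-ty[1],ty[0]])
T=np.array([.4463,.2386])
for z in(.145,.149,.153):
    d=f(691,332,z)-T;print(z,"tool x,y mm",(1000*np.array([d@tx,d@ty])).round(1))
go([.4004,.2262,.17],16.8)
```

```text
0.145 tool x,y mm [18.8  0.4]
0.149 tool x,y mm [19.9  0.3]
0.153 tool x,y mm [20.9  0.3]
t 11.45 pos [0.4463 0.2386 0.2234] yaw 16.46 q1,q6 [0.41 0.12] F [ 0.3 -0.1 -0.9] op 0.0091
ROW [ 0.11 -4.78  5.32] -0.34 tilt [ 0.004  0.002 -1.   ]
```

servo_tool(rows=[[0,-1.5,0,-0.3,1],[0.1,-3.5,0,-0.3,1],[0.1,-4.8,1,-0.3,1],[0.1,-4.8,4,-0.3,1],[0.1,-4.8,6.5,-0.3,1],[0.1,-4.8,7.5,-0.3,1],[0.1,-4.8,7.5,-0.3,1],[0.1,-4.8,7.5,-0.3,1]])

```text
time: 12.12
ee_pos: [0.3993, 0.2257, 0.1473]
tcp_rot: [0.596, 0.803, 0.001, 0.0]
contact_force: [0.3, 0.0, 0.1]
opening: 0.0092
grip_force: 37.7
```

Run:
```python
from h import *
go([.4004,.2262,.0856],16.8)
```

```text
t 12.12 pos [0.3993 0.2257 0.1473] yaw 16.77 q1,q6 [0.42 0.13] F [0.3 0.  0.1] op 0.0092
ROW [0.02 0.11 6.17] -0.03 tilt [ 0.001  0.001 -1.   ]
```

servo_tool(rows=[[0,0,0.8,0,1],[0,0,1.6,0,1],[0,0,2.2,0,1],[0,0,2.8,0,1],[0,0,2.8,0,1]])

```text
time: 12.53
ee_pos: [0.3975, 0.2249, 0.1172]
tcp_rot: [0.596, 0.803, -0.001, -0.001]
contact_force: [-0.4, -0.8, -0.9]
opening: 0.0088
grip_force: 37.7
```

servo_tool(rows=[[0,0,0.6,0,1],[0,0,1.2,0,1],[0,0,1.8,0,1],[0,0,2.2,0,1],[0,0,2.2,0,1]])

```text
time: 12.95
ee_pos: [0.3976, 0.2249, 0.0953]
tcp_rot: [0.596, 0.803, -0.001, -0.001]
contact_force: [-0.2, -0.1, -1.6]
opening: 0.0093
grip_force: 37.7
```

Run:
```python
from h import *
go([.4004,.2262,.0856],16.8)
get_image("side");go([.4004,.2262,.0856],16.8)
get_image("side");go([.4004,.2262,.0856],16.8)
```

```text
t 12.95 pos [0.3976 0.2249 0.0953] yaw 16.77 q1,q6 [0.42 0.13] F [-0.2 -0.1 -1.6] op 0.0093
ROW [0.04 0.31 0.97] -0.03 tilt [-0.002 -0.001 -1.   ]
t 13.0 pos [0.3978 0.225  0.0957] yaw 16.77 q1,q6 [0.42 0.13] F [-0.4  0.2 -0.7] op 0.0089
ROW [0.04 0.28 1.01] -0.03 tilt [-0.001 -0.001 -1.   ]
t 13.05 pos [0.3981 0.2252 0.096 ] yaw 16.77 q1,q6 [0.42 0.13] F [-1.3 -0.7 -1. ] op 0.0091
ROW [0.03 0.25 1.04] -0.03 tilt [-0.001 -0.    -1.   ]
```

servo_tool(rows=[[0,0.1,0.4,0,1],[0,0.1,0.7,0,1],[0,0.1,0.9,0,1],[0,0.1,1,0,1],[0,0.1,1,0,1],[0,0.1,1,0,1]])

```text
time: 13.55
ee_pos: [0.3995, 0.2257, 0.087]
tcp_rot: [0.596, 0.803, 0.0, 0.0]
contact_force: [-1.9, -0.8, 7.1]
opening: 0.0089
grip_force: 38.9
```

servo_tool(rows=[[0,0,0,0,0.6],[0,0,0,0,0.6],[0,0,0,0,0.6],[0,0,0,0,0.6],[0,0,-2,0,0.6],[0,0,-5,0,0.5],[0,0,-8,0,0.4],[3,0,-11,0,0.2],[6,0,-13,0,0],[8,0,-13,0,0],[8,0,-13,0,0],[8,0,-13,0,0]])

```text
time: 14.55
ee_pos: [0.3758, 0.3027, 0.2163]
tcp_rot: [0.595, 0.803, 0.0, 0.0]
contact_force: [-0.1, -0.7, -0.7]
opening: 0.0853
grip_force: 0.0
```

Run:
```python
from h import *
p=get_image("wrist");np.save("w7.npy",p,allow_pickle=True)
print([(np.round(d["at"],3).tolist(),round(d["conf"],2)) for d in search_frame(p,"tag")[:2]])
u,v=proj(p,[.40,.226,.06]).astype(int);c=(max(u-80,0),max(v-60,0));print(u,v,c)
save(p,"w7.png",(c[0],c[1],c[0]+160,c[1]+120),5)
go([.4,.226,.16],16.8)
hsv=cv2.cvtColor(p["image"],cv2.COLOR_RGB2HSV)
m=((hsv[...,0]<8)|(hsv[...,0]>172))&(hsv[...,1]>150)&(hsv[...,2]>80)
n,l,st,ce=cv2.connectedComponentsWithStats(m.astype(np.uint8))
for i in range(1,n):
    if st[i,4]>8:
        ys,xs=np.where(l==i);X=np.array([atz(p,a,b,.049)[:2] for a,b in zip(xs,ys)]);print(st[i],X.mean(0).round(4))
```

```text
[([0.399, 0.236, 0.088], 0.84), ([0.349, 0.306, 0.045], 0.38)]
256 248 (np.int64(176), np.int64(188))
t 14.65 pos [0.3755 0.3012 0.2154] yaw 16.79 q1,q6 [0.59 0.3 ] F [ 0.2 -0.3 -0.2] op 0.0854
ROW [-7.9   0.18  5.55] -0.01 tilt [-0.002 -0.002 -1.   ]
[309   0   6   2   9] [0.3763 0.4798]
[227  90  11  40 389] [0.3314 0.3651]
[275  90  11  41 371] [0.3785 0.3784]
[228 143  11  32 261] [0.3455 0.3174]
[274 143  10  32 262] [0.393  0.3315]
[273 241   4   5  16] [0.4199 0.2337]
```

View pics/w7.png

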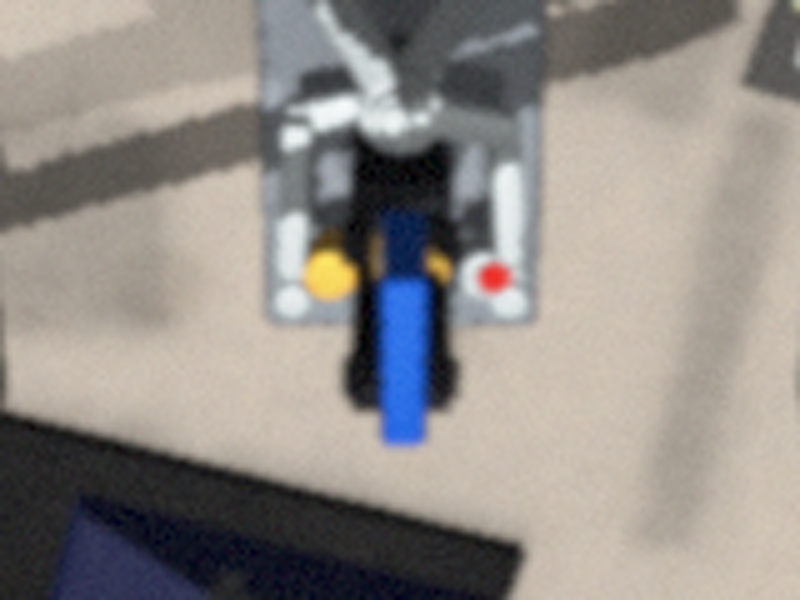

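Run:
```python
from h import *
p=np.load("w7.npy",allow_pickle=True).item()
f=lambda x,y,z:atz(p,176+x/5-.5,188+y/5-.5,z)[:2]
a=np.radians(-73.2);ux=np.array([np.cos(a),np.sin(a)]);uy=np.array([-ux[1],ux[0]]);o=np.array([.3999,.2262])
for n,x,y,z in(("end",404,443,.084),("end",404,443,.087),("end",404,443,.09),("edge",405,212,.05),("edge",405,212,.061),("edge",405,280,.087),("capL",440,265,.036),("postL",358,395,.061),("postR",455,395,.061),("brass",330,272,.045),("red",493,277,.044)):
    d=f(x,y,z)-o;print(n,z,(1000*np.array([d@ux,d@uy])).round(1))
for X in((.3314,.3651),(.3785,.3784),(.3455,.3174),(.393,.3315)):
    d=np.array(X)-o;print((1000*np.array([d@ux,d@uy])).round(1))
h=o-.127*ux
print("hump mid",h);go([h[0],h[1],.15],16.8)
```

```text
end 0.084 [20.1 -0.2]
end 0.087 [18.1 -0.3]
end 0.09 [16.1 -0.3]
edge 0.05 [-18.7  -0. ]
edge 0.061 [-23.7  -0.1]
edge 0.087 [-20.4  -0.2]
capL 0.036 [1.9 8.7]
postL 0.061 [ 22.7 -10.9]
postR 0.061 [22.6 11.7]
brass 0.045 [ -0.8 -17.9]
red 0.044 [ 1.  21.2]
[-152.8  -25.4]
[-151.9   23.5]
[-103.   -25.7]
[-102.8   23.8]
hump mid [0.36319296 0.34777958]
t 14.65 pos [0.3755 0.3012 0.2154] yaw 16.79 q1,q6 [0.59 0.3 ] F [ 0.2 -0.3 -0.2] op 0.0854
ROW [4.83 0.18 6.54] -0.01 tilt [-0.002 -0.002 -1.   ]
```

servo_tool(rows=[[2,0.1,2,0,0],[4,0.1,5,0,0],[4.8,0.1,8,0,0],[4.8,0.1,10,0,0],[4.8,0.1,11,0,0],[4.8,0.1,11,0,0],[4.8,0.1,11,0,0],[4.8,0.1,11,0,0],[4.8,0.1,11,0,0]])

```text
time: 15.4
ee_pos: [0.3642, 0.3484, 0.1072]
tcp_rot: [0.597, 0.802, 0.001, 0.0]
contact_force: [-0.2, 0.4, -0.2]
opening: 0.0853
grip_force: 0.0
```

Run:
```python
from h import *
go([.3626,.3476,.032],16.8)
get_image("side");go([.3626,.3476,.032],16.8)
```

```text
t 15.4 pos [0.3642 0.3484 0.1072] yaw 16.72 q1,q6 [0.68 0.39] F [-0.2  0.4 -0.2] op 0.0853
ROW [-0.04 -0.19  7.52] -0.08 tilt [ 0.001  0.001 -1.   ]
t 15.45 pos [0.3641 0.3485 0.1073] yaw 16.73 q1,q6 [0.68 0.39] F [-0.6 -0.2  1.1] op 0.0853
ROW [-0.05 -0.19  7.53] -0.07 tilt [ 0.002  0.001 -1.   ]
```

servo_tool(rows=[[0,-0.1,1,0,0],[0,-0.1,3,0,0],[0,-0.1,5,0,0],[0,-0.1,6.5,0,0],[0,-0.1,7.5,0,0],[0,-0.1,7.5,0,0],[0,-0.1,7.5,0,0],[0,-0.1,7.5,0,0]])

```text
time: 16.12
ee_pos: [0.3631, 0.3486, 0.0323]
tcp_rot: [0.596, 0.803, 0.001, 0.0]
contact_force: [-0.7, -0.3, 0.3]
opening: 0.0857
grip_force: 0.0
```

Run:
```python
from h import *
go([.3626,.3476,.032],16.8)
p=get_image("wrist");np.save("w8.npy",p,allow_pickle=True)
go([.3626,.3476,.032],16.8)
print(proj(p,[.3626+.034*.957,.3476+.034*.289,.036]),proj(p,[.3626-.034*.957,.3476-.034*.289,.036]))
```

```text
t 16.12 pos [0.3631 0.3486 0.0323] yaw 16.76 q1,q6 [0.68 0.39] F [-0.7 -0.3  0.3] op 0.0857
ROW [-0.09 -0.07  0.03] -0.04 tilt [ 0.002  0.001 -1.   ]
t 16.17 pos [0.3631 0.3487 0.0324] yaw 16.77 q1,q6 [0.68 0.39] F [-0.4 -0.1  0.9] op 0.0855
ROW [-0.09 -0.08  0.04] -0.03 tilt [ 0.002  0.001 -1.   ]
[322.8 261.4] [186.3 261.6]
```

servo_tool(rows=[[0,0,0,0,0.1],[0,0,0,0,0.15],[0,0,0,0,0.2],[0,0,0,0,0.24],[0,0,0,0,0.24],[0,0,0,0,0.24]], squeeze=20)

```text
time: 16.67
ee_pos: [0.3624, 0.3482, 0.0315]
tcp_rot: [0.596, 0.803, 0.0, 0.0]
contact_force: [-1.2, 0.2, 1.2]
opening: 0.0649
grip_force: 1.2
```

servo_tool(rows=[[0,0,0,0,0.26],[0,0,0,0,0.28],[0,0,0,0,0.3],[0,0,0,0,0.3]])

```text
time: 17.0
ee_pos: [0.3626, 0.3484, 0.0314]
tcp_rot: [0.596, 0.803, 0.0, 0.0]
contact_force: [-0.0, 1.4, 2.9]
opening: 0.0596
grip_force: 1.6
```

servo_tool(rows=[[0,0,0,0,0.31],[0,0,0,0,0.32],[0,0,0,0,0.33],[0,0,0,0,0.33]])

```text
time: 17.33
ee_pos: [0.3624, 0.3483, 0.0313]
tcp_rot: [0.596, 0.803, 0.0, -0.0]
contact_force: [-0.5, 1.6, 2.4]
opening: 0.0569
grip_force: 1.9
```

servo_tool(rows=[[0,0,0,0,0.34],[0,0,0,0,0.345],[0,0,0,0,0.345]])

```text
time: 17.58
ee_pos: [0.3624, 0.3482, 0.0313]
tcp_rot: [0.596, 0.803, 0.0, -0.0]
contact_force: [-0.1, 2.4, 2.1]
opening: 0.056
grip_force: 2.1
```

servo_tool(rows=[[0,0,0,0,0.355],[0,0,0,0,0.36],[0,0,0,0,0.36]])

```text
time: 17.83
ee_pos: [0.3623, 0.3481, 0.0313]
tcp_rot: [0.596, 0.803, 0.0, -0.0]
contact_force: [-0.9, 1.8, 2.7]
opening: 0.0548
grip_force: 2.1
```

Not pressing yet; continuing step by step.

servo_tool(rows=[[0,0,0,0,0.37],[0,0,0,0,0.375],[0,0,0,0,0.375]])

```text
time: 18.08
ee_pos: [0.3624, 0.3482, 0.0314]
tcp_rot: [0.596, 0.803, 0.0, -0.0]
contact_force: [-0.6, 3.2, 3.2]
opening: 0.0532
grip_force: 3.9
```

servo_tool(rows=[[0,0,0,0,0.38],[0,0,0,0,0.387],[0,0,0,0,0.387]])

```text
time: 18.33
ee_pos: [0.3624, 0.3484, 0.0316]
tcp_rot: [0.597, 0.803, 0.0, -0.0]
contact_force: [-1.9, 3.6, 5.2]
opening: 0.0528
grip_force: 6.7
```

servo_tool(rows=[[0,0,0,0,0.393],[0,0,0,0,0.4],[0,0,0,0,0.4]])

```text
time: 18.58
ee_pos: [0.3624, 0.3485, 0.0318]
tcp_rot: [0.597, 0.803, 0.0, -0.0]
contact_force: [-2.4, 2.9, 6.9]
opening: 0.0513
grip_force: 9.0
```

servo_tool(rows=[[0,0,0,0,0.406],[0,0,0,0,0.408],[0,0,0,0,0.408]])

```text
time: 18.83
ee_pos: [0.3624, 0.3486, 0.0319]
tcp_rot: [0.597, 0.802, 0.001, -0.0]
contact_force: [-1.8, 3.1, 7.4]
opening: 0.0505
grip_force: 7.1
```

servo_tool(rows=[[0,0,0,0,0.413],[0,0,0,0,0.416],[0,0,0,0,0.416]])

```text
time: 19.08
ee_pos: [0.3627, 0.3485, 0.0317]
tcp_rot: [0.596, 0.803, 0.001, 0.0]
contact_force: [-0.8, 2.0, 3.3]
opening: 0.0499
grip_force: 2.5
```

servo_tool(rows=[[0,0,0,0,0.42],[0,0,0,0,0.425],[0,0,0,0,0.425]])

```text
time: 19.33
ee_pos: [0.3624, 0.3479, 0.0312]
tcp_rot: [0.596, 0.803, -0.0, 0.0]
contact_force: [-0.9, 2.1, 3.0]
opening: 0.0492
grip_force: 2.1
```

servo_tool(rows=[[0,0,0,0,0.43],[0,0,0,0,0.434],[0,0,0,0,0.434]])

```text
time: 19.58
ee_pos: [0.3623, 0.3479, 0.0312]
tcp_rot: [0.596, 0.803, -0.0, 0.0]
contact_force: [0.4, 2.6, 3.5]
opening: 0.0484
grip_force: 2.2
```

Snapped: only the spring force remains. Open slowly, rise and look.

servo_tool(rows=[[0,0,0,0,0.38],[0,0,0,0,0.3],[0,0,0,0,0.2],[0,0,0,0,0.1],[0,0,0,0,0],[0,0,0,0,0],[0,0,0,0,0],[0,0,0,0,0],[0,0,-1,0,0],[0,0,-3,0,0],[0,0,-6,0,0],[0,0,-10,0,0],[-2,0,-14,0,0],[-4.7,0,-18.4,0,0],[-4.7,0,-18.4,0,0],[-4.7,0,-18.4,0,0],[-4.7,0,-18.4,0,0]])

```text
time: 21.0
ee_pos: [0.376, 0.3031, 0.2158]
tcp_rot: [0.597, 0.802, 0.001, 0.0]
contact_force: [-0.3, -0.0, -0.0]
opening: 0.0853
grip_force: 0.0
```

Run:
```python
from h import *
p=get_image("wrist");go([.4,.226,.2],16.8)
print([(np.round(d["at"],3).tolist(),round(d["conf"],2)) for d in search_frame(p,"tag")[:2]])
u,v=proj(p,[.38,.26,.06]).astype(int);c=(max(u-80,0),max(v-90,0))
save(p,"w9.png",(c[0],c[1],c[0]+160,c[1]+140),4)
hsv=cv2.cvtColor(p["image"],cv2.COLOR_RGB2HSV)
m=((hsv[...,0]<8)|(hsv[...,0]>172))&(hsv[...,1]>150)&(hsv[...,2]>80)
n,l,st,ce=cv2.connectedComponentsWithStats(m.astype(np.uint8))
for i in range(1,n):
    if st[i,4]>8:
        ys,xs=np.where(l==i);X=np.array([atz(p,a,b,.049)[:2] for a,b in zip(xs,ys)]);print(st[i],X.mean(0).round(4))
```

```text
t 21.05 pos [0.3752 0.3029 0.2146] yaw 16.74 q1,q6 [0.59 0.3 ] F [-0.4  0.2  0.3] op 0.0855
ROW [-8.08  0.16  1.46] -0.06 tilt [-0.001 -0.    -1.   ]
[([0.398, 0.232, 0.088], 0.59)]
[307   0   7   3  12] [0.3762 0.4799]
[226  90  11  41 391] [0.3314 0.3653]
[274  90  11  41 369] [0.3784 0.3788]
[228 143  10  32 268] [0.3455 0.3177]
[274 143  10  33 264] [0.393  0.3318]
[272 242   5   4  16] [0.4196 0.2337]
```

View pics/w9.png

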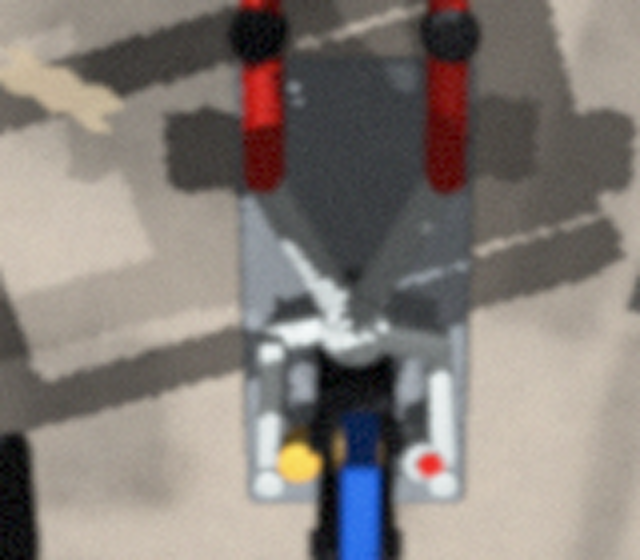

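The tag stands in the nest at crop pixel (362,500). The rivet cap beside it at (385,445) now shows only a sliver, like the head, so it is home. The handles are back at their open positions.

```bash
python3 -c "
from station import r
print(r.close_job())"
```

```text
the job is handed in; nothing more can be done
None
```

I handed the job in at about 21 s: the tag stands upright in the nest with its cap towards the red-dot jaw, the rivet snapped home at about 9 N on the handles, the handles sprang open again, and I saw no sign that anything else on the desk was disturbed (no verdict was returned).

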